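# Put the wick template away in its push-to-open drawer

## Robot

A 7-joint arm with a two-finger parallel gripper is mounted at the origin on a cart in front of the work surface, level with it; the furniture and walls round the work are solid. World frame = base frame: x ahead of the robot, y to its left, z up, the work surface at z = 0. Lengths are in m, angles in rad, forces in N, time in s.
With the tool pointing down it reaches from about 0.4 to 0.85 m from the base axis. Payload 10.4 kg.
Tool frame: the origin (TCP) lies at the very end of the fingers, on their centre line; the grasp point (between the pads) lies 19 mm behind it; z points along the fingers, y is the line along which they close (so a half turn about z gives the same grasp; the last joint's range is limited). The gripper opens to 85 mm and grips with 20 to 120 N. Pads are 22 mm wide; open, the fingers measure 114 mm over their backs; the gripper's body (76 mm by 85 mm) begins 54 mm behind the grasp point. The pads swing forward as they close: fully open they stand 13 mm farther back than shut.
Start: joints at [1.281, 0.332, -0.065, 1.46, 0.022, 1.35, -0.088], TCP at [0.165, -0.603, 0.231] pointing down, gripper open.
Joint ranges: [-2.6, 2.6], [-0.5, 2.12], [-1.47, 1.34], [0.16, 2.42], [-1.27, 4.41], [0.06, 2.06], [-2.6, 2.6]. Speed limits (rad/s): [2.22, 2.22, 2.79, 2.79, 3.14, 3.14, 3.14].

## Interface

Orientations are given as [roll, pitch, yaw] about the fixed x, y, z axes, in that order (R = Rz(yaw) Ry(pitch) Rx(roll)).
In Python, from rig import r, optics gives the robot as it stands. Calls block until the motion is done:
- r.move_ptp(position, orientation): joint-space move of the TCP to a pose.
- r.move_straight(position, orientation=None, max_speed=0.15, contact_N=None): straight line of the TCP; orientation=None keeps the orientation; max_speed is the mean speed in m/s. With contact_N (N) it stops when the force on the tool has changed by that much, and returns True; else False.
- r.goto_joints(angles): joint-space move.
- r.move_gripper(opening): finger opening in m; the grip force is fixed at half the most; returns when the fingers have stopped.
- r.dwell(seconds).
- r.inverse_kinematics(position, orientation): joint angles nearest the present ones, or None.
- r.observe(): the state.
- optics.snapshot(name): name is "side" or "top" or "wrist"; returns a dict with "pixels" (400x640x3 uint8, red, green, blue), "mtx" (3x3 intrinsics, pixels), "extrinsics" (4x4, takes a point from camera to world coordinates). Camera axes: x right, y up, looking along -z (the intrinsics and any distortion apply to the point x, -y, -z); pixel columns grow to the right and rows downward; lengths in m; the calibration is good to about 2 mm. A picture is of the moment at which its call begins. There is no depth.
A pose or a line that the arm cannot do raises r.Unreachable and nothing moves.
- r.sign_off(): hands the job in; it is judged then, once.
The state is a dict: "time": time; "joints": joint angles; "qd": joint speeds; "joint_torque": joint torques, N m; "ee_pos": TCP position; "orientation": TCP orientation; "force": force on the tool from outside, world axes, zero at the start; "wrist_torque": the same for the moment, N m; "finger_gap": finger opening in m; "finger_force": force on a finger pad.
Only numpy, scipy, OpenCV 4.12 (cv2) and the standard library are available. Lean on these libraries where they do the work, as an engineer would, in place of code of your own. Each camera call takes 0.05 s, during which the arm holds its last target. There are 200 camera calls.

## Task

Put the aluminium wick template away in the small push-to-open drawer: press the drawer's front in and let go so that it springs out, lower the template flat and fully home over the two dowel pins on the drawer's floor, then press the drawer shut until it latches and stays shut. Do not shift or knock over the bottle beside the cabinet, the shell candle or the tall candle.

Things in the scene. Friction and masses are not known exactly. Their poses are not given: they have to be found in the camera images.
- drawer (a joint): How far the drawer is out (m): 0 shut and latched (the start), 0.115 fully out, -0.009 pressed in to its stop. Touch latch, no handle: press the front straight in to the stop (at least 8 mm past 0) and let go, and a spring slides it out to 0.115 in about a second. Pushed back in to the stop and let go, it latches at 0; a push that ends short of -0.008 may not latch.
- drawer_face (a point): Centre of the outer face of the drawer's darker wooden front (upright, 150 mm wide, 12 thick, 4 to 78 mm above the table). x points into the cabinet (push direction), z up, y along the front; moves with the drawer. The spring pushes the drawer outward with 3 N when shut, 1.4 N when out; a damper adds 14 N per m/s.
- unit: The fixed cabinet round the drawer: light wood, 150 mm wide, 130 deep, 80 high, roof 8 mm thick. Origin on the table under the middle of its front edge, x pointing to its back, y along its width. The latched drawer's outer face stands 23 mm in front of it, leaving a gap of 11 mm behind the front.
- pin_mid (a point): Point on the drawer's floor (18 mm above the table) midway between two upright steel dowel pins; moves with the drawer, 73 mm behind its outer face. Pins at +28 and -28 mm along its y (along the front), 8 mm thick, 16 tall, top 5 mm tapered. x points into the cabinet. Fully out, there are 126 mm between front and cabinet and 116 mm between the low sides (36 mm above the table).
- template_knob (a point): Centre of the square orange knob (22 x 22 mm, 34 tall, flats along x and y) on the loose aluminium template, about 0.15 kg. It lies 25 mm above the template's underside, 17 mm above its plate's top. Plate: 56 mm along x, 84 along y, 8 thick, two 11 mm through holes at y = +28 and -28 mm; fits the pins either way round. Seated, the knob's centre is 25 mm above the drawer's floor.
- scent_bottle: Bystander: upright amber dropper bottle beside the cabinet, 36 mm thick, 105 mm tall; origin at the centre of its underside.
- shell_candle: Bystander: shell-shaped brown candle near the template, 50 mm along its own x, 76 mm along its own y, 44 mm tall; origin at the centre of its underside.
- tall_candle: Bystander: brown ribbed pillar candle, 68 mm thick, 194 mm tall; origin at the centre of its underside.
There are look-alikes about, which are no part of the job. What is shaped like the part that bears template_knob but yellow is not meant. Of the things shaped like the unit, the wood one is meant.

How it is judged:
By the outcome, as a careful person would: the job done as asked, in the order asked, and still so for the second after the job is handed in, with the robot touching nothing.
It also fails if it takes over 64 s, if anything falls off the work surface, if the arm or the gripper's body presses on something with over 40 N, if the wrist force passes 120 N, or if a joint passes its speed limit or range.

## Working session

There is one attempt and no reset: what is moved stays moved. The work goes in short steps, each a Python script; the robot and the scene stay as the last script left them, time stands still between calls to the robot, and variables do not carry over. Pictures are saved under pics/ and viewed, at most 10 in all, crops included, and the job is handed in when it is done.

```bash
mkdir -p pics; ls
python3 - <<'E'
from rig import r, optics
import cv2, numpy as np
o=r.observe(); print(o)
for n in ("side","top"):
    s=optics.snapshot(n); cv2.imwrite(f"pics/{n}0.png",cv2.cvtColor(s["pixels"],cv2.COLOR_RGB2BGR)); print(n,{k:v for k,v in s.items() if k!="pixels"})
E
```

```text
pics
{'time': 0.0, 'joints': array([ 1.28140109,  0.33286489, -0.06465591,  1.46093245,  0.02159995,
        1.34985999, -0.08847623]), 'qd': array([-2.50726928e-03,  6.17416097e-04,  3.88858687e-04,  9.93573499e-04,
       -7.48793304e-05,  2.42127150e-03,  6.48319385e-04]), 'joint_torque': array([ 5.63576250e-04, -6.25463891e+01,  4.96235909e-02, -3.91597724e+01,
        1.63177057e-02,  1.00138938e-02,  3.35552625e-05]), 'ee_pos': array([ 0.16465236, -0.60255142,  0.2305244 ]), 'orientation': array([-3.14022515e+00,  7.61673770e-05,  2.66798164e-01]), 'force': array([ 0.11852783,  0.49173498, -0.47064742]), 'wrist_torque': array([ 0.02845567,  0.01334768, -0.03549996]), 'finger_force': 0.0, 'finger_gap': 0.08560692082592274}
side {'mtx': array([[418.56676589,   0.        , 317.55755356],
       [  0.        , 418.56676589, 203.63280796],
       [  0.        ,   0.        ,   1.        ]]), 'extrinsics': array([[-0.99963248,  0.02705283,  0.00174513,  0.50222331],
       [-0.01449821, -0.58789966,  0.80880393,  0.96074836],
       [ 0.0229064 ,  0.80848137,  0.58807582,  0.75687475],
       [ 0.        ,  0.        ,  0.        ,  1.        ]])}
top {'mtx': array([[454.73921085,   0.        , 325.24241874],
       [  0.        , 454.73921085, 195.26439859],
       [  0.        ,   0.        ,   1.        ]]), 'extrinsics': array([[ 0.02118874,  0.99716813, -0.07215788,  0.41502052],
       [-0.99976253,  0.02076562, -0.00660898, -0.00672139],
       [-0.00509186,  0.07228078,  0.99737133,  1.37264321],
       [ 0.        ,  0.        ,  0.        ,  1.        ]])}
```

View pics/top0.png

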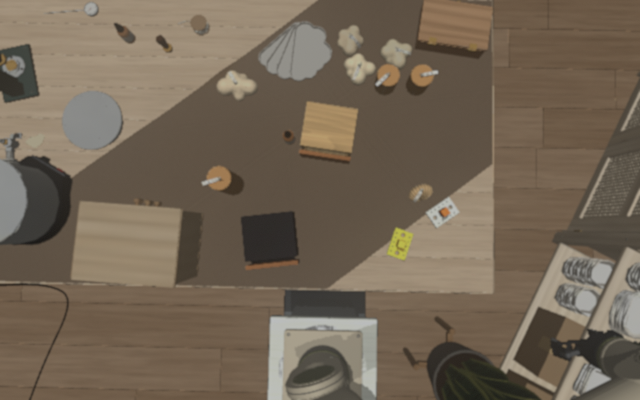

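View pics/side0.png

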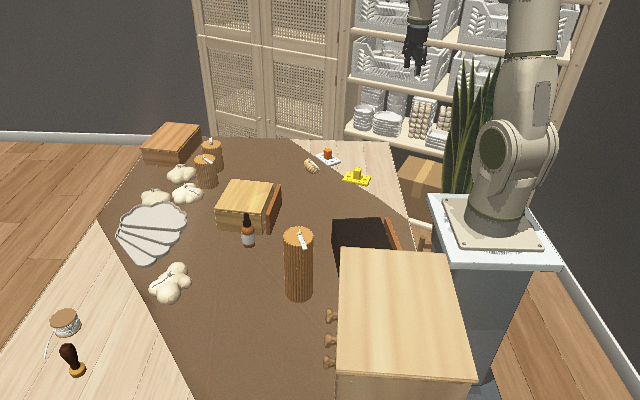

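The top view shows the wood unit with its roof at about (329,128) and its front at (326,155), facing the robot. The orange-knob template is at (443,212), the shell candle at (421,192), the bottle at (288,135) and the tall candle at (219,179). The yellow decoy is at (400,243) and the black decoy at (270,240).

```bash
cat > h.py <<'E'
from rig import r, optics
import cv2, numpy as np
def snap(n,f=None):
    s=optics.snapshot(n)
    if f: np.savez(f"pics/{f}.npz",**s); cv2.imwrite(f"pics/{f}.png",cv2.cvtColor(s["pixels"],cv2.COLOR_RGB2BGR))
    return s
def p2w(s,uv,z):
    K,T=s["mtx"],s["extrinsics"]
    d=np.linalg.inv(K)@[uv[0],uv[1],1]; d=T[:3,:3]@(d*[1,-1,-1]); c=T[:3,3]
    return c+d*(z-c[2])/d[2]
def w2p(s,P):
    K,T=s["mtx"],s["extrinsics"]
    c=(np.atleast_2d(P)-T[:3,3])@T[:3,:3]*[1,-1,-1]; q=c@K.T
    return q[:,:2]/q[:,2:]
def crop(s,c,w,h,k):
    x,y=int(c[0]-w/2),int(c[1]-h/2)
    return cv2.resize(cv2.cvtColor(s["pixels"][y:y+h,x:x+w],cv2.COLOR_RGB2BGR),None,fx=k,fy=k,interpolation=cv2.INTER_CUBIC)
E
python3 - <<'E'
from h import *
s=snap("top","top1"); t=snap("side","side1")
a=crop(s,(325,135),100,75,4); b=crop(s,(425,215),100,75,4)
c=crop(t,(245,212),100,75,4); d=crop(t,(335,165),100,75,4)
cv2.imwrite("pics/crops.png",np.vstack([np.hstack([a,b]),np.hstack([c,d])]))
for n,uv,z in (("knob",(444,212),.042),("shell",(421,192),.03),("bottle",(288,135),.1),("roof",(329,128),.08),("front",(326,155),.078),("tall",(219,179),.19),("yellow",(400,243),.04),("black",(270,238),.08)): print(n,p2w(s,uv,z).round(3))
E
```

```text
knob [ 0.469 -0.346  0.042]
shell [ 0.528 -0.281  0.03 ]
bottle [0.676 0.111 0.1  ]
roof [ 0.703 -0.005  0.08 ]
front [0.625 0.002 0.078]
tall [0.537 0.28  0.19 ]
yellow [ 0.377 -0.219  0.04 ]
black [0.384 0.156 0.08 ]
```

View pics/crops.png

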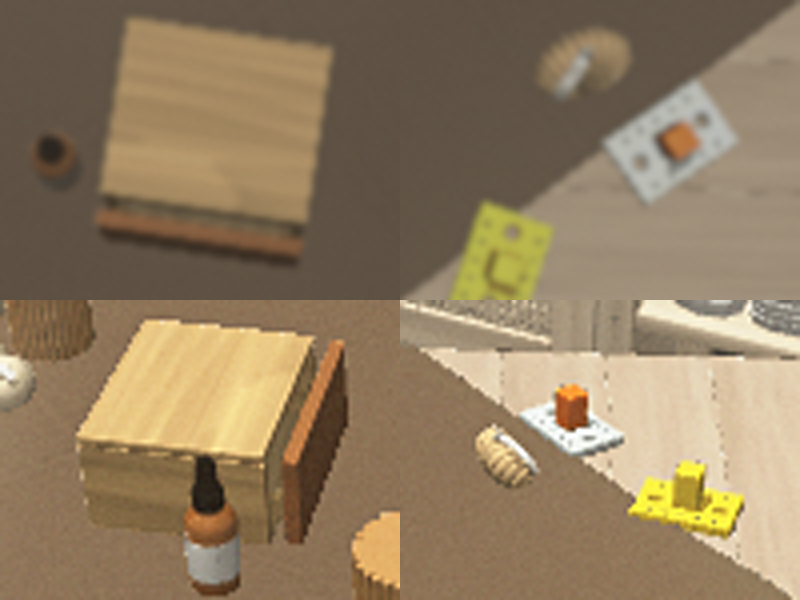

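The crops show the roof corners at crop pixels (127,18), (331,46), (307,222) and (100,193). The top edge of the front runs from (97,212–228) to (300,240–260). The template plate corners are at (605,143), (695,82), (738,137) and (648,202), and the shell lies up-left of it.

Run:
```python
from h import *
s=dict(np.load("pics/top1.npz"))
f=lambda pts,x0,y0,z:np.array([p2w(s,((u+.5)/4-.5+x0,(v+.5)/4-.5+y0),z) for u,v in pts])
R=f([(127,18),(331,46),(307,222),(100,193)],275,97,.08)
print(R.round(4)); 
e=(R[0]-R[1])+(R[3]-R[2]); g=(R[0]-R[3])+(R[1]-R[2]); print("yaw from y edge",np.degrees(np.arctan2(-e[0],e[1])),"from x",np.degrees(np.arctan2(g[1],g[0])), np.linalg.norm(R[0]-R[1]),np.linalg.norm(R[0]-R[3]))
c=R.mean(0); print("roof centre",c)
F=f([(97,228),(297,261)],275,97,.078); print("front outer top",F.round(4))
P=f([(205,143),(295,82),(338,137),(248,202)],375,177,.008); print(P.round(4),P.mean(0))
y=(P[1]-P[0])+(P[2]-P[3]); x=(P[1]-P[2])+(P[0]-P[3]); print("tmpl y ang",np.degrees(np.arctan2(y[1],y[0])),"x ang",np.degrees(np.arctan2(x[1],x[0])))
print("knob",f([(278,140)],375,177,.042))
c2=P.mean(0)
for yaw in np.radians([-60,-50,-40,-30,-20,0,20,40,120,140]): print(np.degrees(yaw),r.inverse_kinematics([c2[0],c2[1],.15],[np.pi,0,yaw]))
```

```text
[[ 0.7805  0.0622  0.08  ]
 [ 0.7628 -0.0856  0.08  ]
 [ 0.6342 -0.0705  0.08  ]
 [ 0.6522  0.0785  0.08  ]]
yaw from y edge -6.853462313489268 from x -6.97535626699528 0.14890312386964386 0.12936587905952207
roof centre [ 0.70742141 -0.00383846  0.08      ]
front outer top [[ 0.6271  0.0802  0.078 ]
 [ 0.6061 -0.0639  0.078 ]]
[[ 0.4686 -0.3003  0.008 ]
 [ 0.5158 -0.3676  0.008 ]
 [ 0.4752 -0.3998  0.008 ]
 [ 0.4252 -0.3327  0.008 ]] [ 0.47121807 -0.35010028  0.008     ]
tmpl y ang -54.117241039905444 x ang 37.52374001323243
knob [[ 0.47059715 -0.34626667  0.042     ]]
-59.99999999999999 [ 0.69833435  0.31286462 -0.16498846  1.66222243  0.05490561  1.17102841
 -2.09816091]
-50.0 [ 0.71364047  0.31414622 -0.18346885  1.6613341   0.06122106  1.17172431
 -1.92831003]
-40.0 [ 0.73063952  0.31567686 -0.20401949  1.66034885  0.06829534  1.17253484
 -1.75900559]
-29.999999999999996 [ 0.74868912  0.31742794 -0.22587375  1.65930455  0.07588197  1.1734403
 -1.59006128]
-20.0 [ 0.76356944  0.31897096 -0.24391931  1.65844528  0.08219916  1.17422273
 -1.42016756]
0.0 [ 0.7854242   0.32140398 -0.27047474  1.65718643  0.09158824  1.17543321
 -1.07797352]
20.0 [ 0.81359276  0.32484182 -0.30480379  1.65557034  0.10390261  1.17710665
 -0.73787969]
40.0 [ 0.85065579  0.32990774 -0.35017375  1.65345702  0.12051427  1.17951756
 -0.40084723]
119.99999999999999 [ 0.9718073   0.35132357 -0.50060154  1.64668695  0.17891263  1.18938538
  0.95366973]
140.0 [ 0.99629888  0.35668965 -0.53152213  1.64535019  0.19166495  1.19182891
  1.29371985]
```

```bash
cat >> h.py <<'E'
A=np.radians(-6.9); X=np.array([np.cos(A),np.sin(A),0]); Y=np.array([-np.sin(A),np.cos(A),0])
FACE=np.array([.6195,.0068,0]); Z=np.array([0,0,1.])
O=[np.pi,0,A+np.pi/2]
E
python3 - <<'E'
from h import *
r.move_gripper(0); t=lambda m:print(m,r.observe()["time"].__round__(2),r.observe()["ee_pos"].round(4),r.observe()["force"].round(1))
r.move_ptp(FACE-.06*X+.15*Z,O); t("above")
r.move_straight(FACE-.06*X+.04*Z,max_speed=.2); t("down")
print(r.move_straight(FACE+.02*X+.04*Z,max_speed=.05,contact_N=15)); t("pressed")
r.move_straight(FACE-.175*X+.04*Z,max_speed=.25); t("back")
r.move_straight(FACE-.16*X+.24*Z,max_speed=.3); t("up")
s=snap("top","top2"); w=snap("wrist","wrist2")
print(w["mtx"],w["extrinsics"])
cv2.imwrite("pics/c2.png",np.hstack([crop(s,(325,160),80,120,5),cv2.resize(cv2.cvtColor(w["pixels"],cv2.COLOR_RGB2BGR),(400,250)).repeat(1,0)[:600]if 0 else np.vstack([cv2.resize(cv2.cvtColor(w["pixels"],cv2.COLOR_RGB2BGR),(400,250)),np.zeros((350,400,3),np.uint8)])]))
E
```

```text
above 3.58 [0.5601 0.0128 0.1499] [ 1.   0.1 -0.5]
down 4.28 [0.5606 0.0142 0.041 ] [ 1.   0.4 -0. ]
True
pressed 5.33 [0.6134 0.0075 0.0398] [-3.8 -2.8  8.5]
back 6.16 [0.4476 0.0276 0.0406] [-0.1 -1.1 -0.2]
up 6.97 [0.4607 0.026  0.2394] [0.4 0.5 0.1]
[[284.35419496   0.         318.31924321]
 [  0.         284.35419496 199.15415626]
 [  0.           0.           1.        ]] [[ 0.99265697  0.11524014  0.03676748  0.46920402]
 [-0.12086082  0.95740251  0.26224625  0.09294199]
 [-0.00497998 -0.26476432  0.96430029  0.38132504]
 [ 0.          0.          0.          1.        ]]
```

View pics/c2.png

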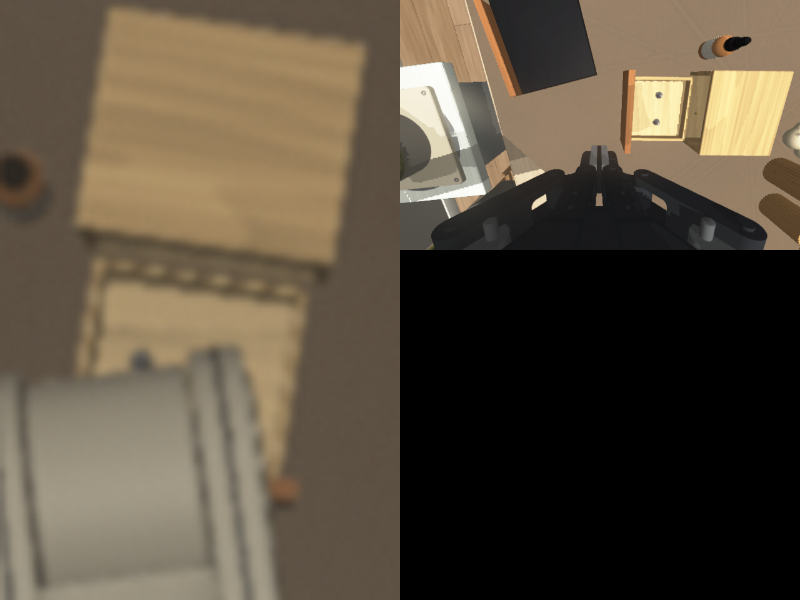

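The drawer is fully out. In the wrist view, both pins show at (414,152) and (410,195) at full resolution. Next I'll look closer at the pins and the template with the wrist camera.

Run:
```python
from h import *
w=dict(np.load("pics/wrist2.npz"))
a=p2w(w,(414,152),.034);b=p2w(w,(410,195),.034); m=(a+b)/2; print(a,b,m, "nominal",FACE+(-.115+.073)*X)
tx=lambda yaw:np.array([np.cos(yaw),np.sin(yaw),0])
m[2]=0
r.move_straight(m-.07*tx(O[2])+.15*Z,max_speed=.25)
w1=snap("wrist","wp")
r.move_gripper(.045)
yt=np.radians(126.7); c=np.array([.471,-.349,0])
r.move_ptp(c-.07*tx(yt)+.15*Z,[np.pi,0,yt]); w2=snap("wrist","wt"); print(r.observe()["time"])
qs=w2p(w1,m+.034*Z)[0]; qt=w2p(w2,c+.02*Z)[0]; print(qs,qt)
cl=lambda q,w,h:(np.clip(q[0],w/2,640-w/2),np.clip(q[1],h/2,400-h/2))
qs=cl(qs,160,200);qt=cl(qt,160,200);print(qs,qt)
cv2.imwrite("pics/c3.png",np.hstack([crop(w1,qs,160,200,2.5),crop(w2,qt,160,200,2.5)]))
```

```text
[0.57800734 0.04336534 0.034     ] [ 0.57126476 -0.00992855  0.034     ] [0.57463605 0.01671839 0.034     ] nominal [0.57780419 0.01184575 0.        ]
9.8083
[319.43204844 119.74011907] [315.9321896  118.70126483]
(np.float64(319.4320484448714), np.float64(119.74011906575171)) (np.float64(315.9321896011709), np.float64(118.70126482821455))
```

View pics/c3.png

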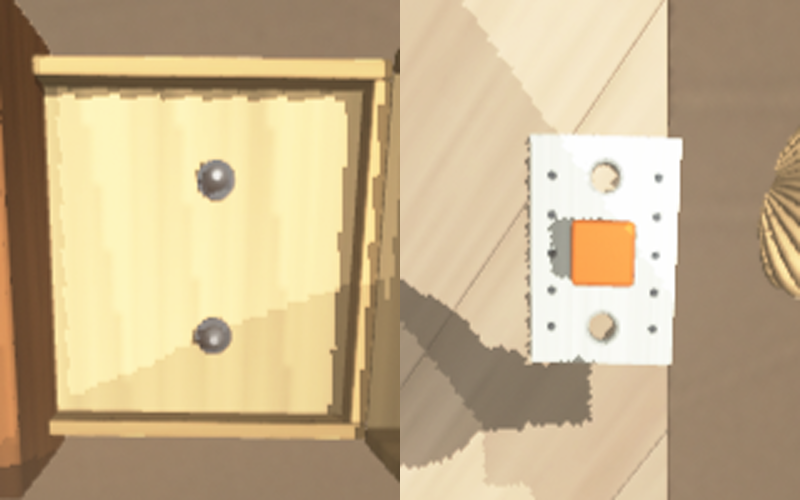

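The left crop shows pin tops at crop pixels (219,178) and (216,334). The right crop shows the template holes at (205,178) and (202,326), the knob's top face spanning 172–235 by 221–285, and the plate corners at (130,135), (282,138), (273,363) and (131,361).

Run:
```python
from h import *
w1=dict(np.load("pics/wp.npz")); w2=dict(np.load("pics/wt.npz"))
g=lambda w,pts,x0,y0,z:np.array([p2w(w,((u+.5)/2.5-.5+x0,(v+.5)/2.5-.5+y0),z) for u,v in pts])
P=g(w1,[(218,178),(215,334)],239,19,.033); d=P[0]-P[1]; print("pins",P.round(4),P.mean(0).round(4),np.linalg.norm(d),"x-angle",np.degrees(np.arctan2(d[1],d[0]))-90)
H=g(w2,[(205,178),(202,326)],235,18,.006); d=H[0]-H[1]; print("holes",H.mean(0).round(4),np.linalg.norm(d),"y-ang",np.degrees(np.arctan2(d[1],d[0])))
K=g(w2,[(172,221),(235,221),(234,285),(173,285)],235,18,.042); d=K[1]-K[0]+K[2]-K[3]; print("knob",K.mean(0).round(4),np.linalg.norm(d)/2,"x-ang",np.degrees(np.arctan2(d[1],d[0])))
C=g(w2,[(130,135),(282,138),(273,363),(131,361)],235,18,.008); d=C[1]-C[0]+C[2]-C[3];e=C[0]-C[3]+C[1]-C[2]; print("plate",C.mean(0).round(4),np.degrees(np.arctan2(d[1],d[0])),np.degrees(np.arctan2(e[1],e[0])),np.linalg.norm(d)/2,np.linalg.norm(e)/2)
o=r.observe(); print(o["ee_pos"],o["orientation"],o["finger_gap"])
```

```text
pins [[ 0.5831  0.0405  0.033 ]
 [ 0.576  -0.0121  0.033 ]] [0.5795 0.0142 0.033 ] 0.05305478102799594 x-angle -7.639867194653732
holes [ 0.4713 -0.3493  0.006 ] 0.05528864666345571 y-ang 125.3779895105267
knob [ 0.4715 -0.3492  0.042 ] 0.021036477771117425 x-ang 36.70427795520329
plate [ 0.4715 -0.3492  0.008 ] 35.7784241777235 125.53577315734755 0.05659020882815498 0.08356044718358685
[ 0.51380389 -0.40343537  0.15020996] [ 3.14091495e+00 -5.83322649e-05  2.21312027e+00] 0.044535898122396896
```

Run:
```python
from h import *
w=dict(np.load("pics/wp.npz"))
ims=[]
for k in (1,-1):
    k0=np.array([.5795,.0142,0])+k*.028*Y
    q=w2p(w,k0+.03*Z)[0]; c=crop(w,q,32,32,12); x0,y0=int(q[0]-16),int(q[1]-16)
    t=np.linspace(0,2*np.pi,40)
    for z,rad,col in ((.018,.004,(0,0,255)),(.029,.004,(0,255,0)),(.034,.002,(255,0,0))):
        pts=w2p(w,k0+z*Z+rad*np.c_[np.cos(t),np.sin(t),0*t]); pts=((pts-[x0,y0]+.5)*12-.5)
        cv2.polylines(c,[pts.round().astype(int)],True,col,1)
    ims.append(c)
cv2.imwrite("pics/pins.png",np.hstack(ims))
yt=np.radians(125.8); c=np.array([.4714,-.3493,0])
r.move_ptp(c+.08*Z,[np.pi,0,yt])
print(r.move_straight(c+.013*Z,max_speed=.08,contact_N=8),r.observe()["ee_pos"])
r.move_gripper(.0); o=r.observe(); print(o["finger_gap"],o["finger_force"],o["force"],o["ee_pos"],o["time"])
r.move_straight(c+.12*Z,max_speed=.15); o=r.observe(); print(o["finger_gap"],o["force"],o["wrist_torque"],o["time"])
```

```text
False [ 0.47176254 -0.34943361  0.0134679 ]
0.02112764430586313 59.88511919975281 [-0.72244612  0.50691014  5.77683354] [ 0.47183998 -0.3495779   0.01369638] 11.6
0.020881967229683874 [-1.06969986 -0.06837428 -1.64901809] [ 0.02612507 -0.01251822 -0.02390326] 12.4667
```

View pics/pins.png

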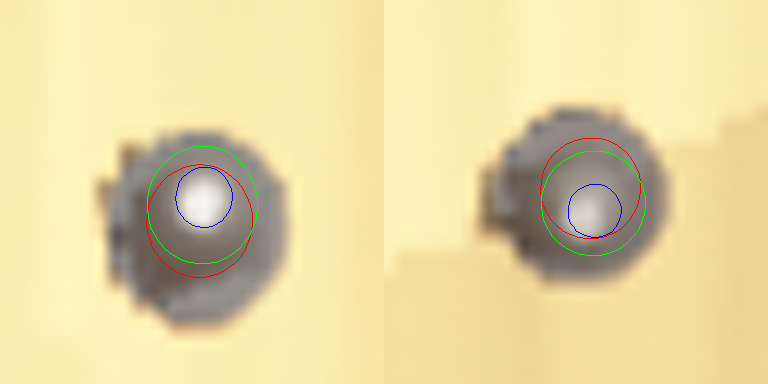

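The pin overlay fits to within about half a millimetre: the highlights at (203,200) and (588,212) sit in the blue tips. The template is gripped with a gap of 21 mm. I'll check how it sits in the hand.

Run:
```python
from h import *
w=snap("wrist","held"); o=r.observe(); p=o["ee_pos"]; yw=o["orientation"][2]; print(p,o["orientation"])
tx=np.array([np.cos(yw),np.sin(yw),0]); ty=np.array([np.sin(yw),-np.cos(yw),0])
base=p-.0135*Z; k=4
q=w2p(w,base+.03*tx)[0]; x0,y0=int(q[0]-80),int(q[1]-50); print(q)
c=crop(w,q,160,100,5); c=cv2.resize(w["pixels"][y0:y0+100,x0:x0+160][:,:,::-1],None,fx=5,fy=5,interpolation=cv2.INTER_CUBIC)
t=np.linspace(0,2*np.pi,60)
def draw(P,col):
    pts=(w2p(w,P)-[x0,y0]+.5)*5-.5; cv2.polylines(c,[pts.round().astype(int)],True,col,1)
draw(np.array([base+.008*Z+a*.042*tx+b*.028*ty for a,b in ((1,1),(1,-1),(-1,-1),(-1,1))]),(0,0,255))
for s in (1,-1):
    cc=base+.008*Z+s*.028*tx
    draw(np.array([cc+.0055*(np.cos(i)*tx+np.sin(i)*ty) for i in t]),(0,255,0))
draw(np.array([base+.042*Z+a*.011*tx+b*.011*ty for a,b in ((1,1),(1,-1),(-1,-1),(-1,1))]),(255,0,0))
cv2.imwrite("pics/heldo.png",c)
```

```text
[ 0.47068333 -0.34904831  0.11875643] [-3.14104362e+00 -1.81377623e-03  2.19553205e+00]
[317.46230861 189.38425274]
```

View pics/heldo.png

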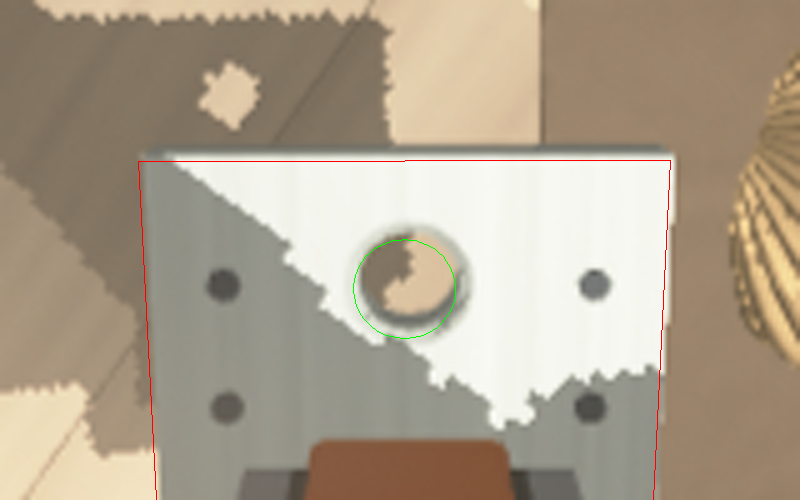

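The held template sits within about 1 mm of the model: the top edge is at row 150 against 160 predicted, and the hole is at (412,285) against (404,288). I'll apply these relative corrections and start the insertion.

Run:
```python
from h import *
O=[np.pi,0,np.radians(82.9)]
T=np.array([.5783,.0131,0])
r.move_ptp(T+.15*Z,O)
r.move_straight(T+.056*Z,max_speed=.12)
r.dwell(.2); e=r.observe()["ee_pos"]-T; print(e); off=np.array([-e[0],-e[1],0])
r.move_straight(T+off+.052*Z,max_speed=.03); o=r.observe(); print(o["ee_pos"]-T,o["orientation"],o["force"],o["time"])
hit=r.move_straight(T+off+.0305*Z,max_speed=.02,contact_N=6); o=r.observe(); print(hit,o["ee_pos"]-T,o["force"],o["wrist_torque"],o["time"])
```

```text
[4.29118647e-04 9.19389741e-06 5.66868109e-02]
[-5.97604289e-04 -4.03507276e-05  5.17835473e-02] [-3.14124524e+00  7.63075842e-05  1.44692131e+00] [-0.01788745 -0.32209064 -1.07311607] 15.35
True [-4.66324567e-04 -3.19554304e-05  3.16344610e-02] [-1.63000779 -0.84793538  7.70161911] [-0.1445655   0.237671   -0.02252917] 16.3
```

Contact came at TCP z 31.6 mm, which is the seated height. I'll release, retreat and check.

Run:
```python
from h import *
O=[np.pi,0,np.radians(82.9)]
T=np.array([.5783,.0131,0]); tx=np.array([np.cos(O[2]),np.sin(O[2]),0])
r.move_gripper(.045)
r.move_straight(T+.10*Z,max_speed=.12)
r.move_straight(T-.07*tx+.15*Z,max_speed=.2)
w=snap("wrist","seat"); t=snap("side","seats"); print(r.observe()["time"])
K=T+.043*Z; q=w2p(w,K)[0]; x0,y0=int(q[0]-80),max(0,int(q[1]-100))
c=cv2.resize(np.ascontiguousarray(w["pixels"][y0:y0+200,x0:x0+160,::-1]),None,fx=2.5,fy=2.5,interpolation=cv2.INTER_CUBIC)
def draw(P,col): cv2.polylines(c,[((w2p(w,P)-[x0,y0]+.5)*2.5-.5).round().astype(int)],True,col,1)
for a,b,z,col in ((.028,.042,.026,(0,0,255)),(.011,.011,.06,(255,0,0))): draw(np.array([T+z*Z+i*a*X+j*b*Y for i,j in ((1,1),(1,-1),(-1,-1),(-1,1))]),col)
d=crop(t,w2p(t,K)[0],80,100,5)
cv2.imwrite("pics/seatc.png",np.hstack([c,d]))
```

```text
18.0667
```

View pics/seatc.png

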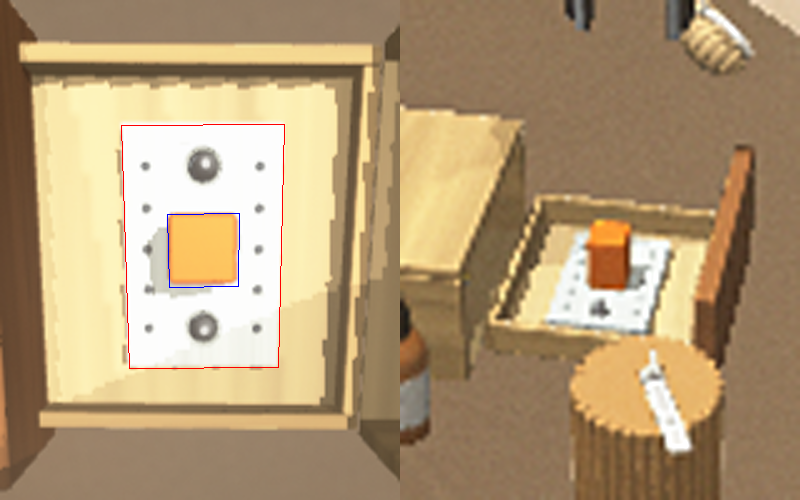

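The wrist view shows both pins through the holes, at (204,165) and (203,327), and the plate flat on the model outline. The side view agrees. Next I'll press the drawer shut.

Run:
```python
from h import *
t=lambda m:print(m,r.observe()["time"].__round__(2),r.observe()["ee_pos"].round(4),r.observe()["force"].round(1))
r.move_straight(FACE-.175*X+.17*Z,O,max_speed=.2)
r.move_gripper(0)
r.move_straight(FACE-.175*X+.04*Z,max_speed=.2); t("front")
print(r.move_straight(FACE+.02*X+.04*Z,max_speed=.07,contact_N=20)); t("pressed")
r.dwell(.2); t("held")
r.move_straight(FACE-.08*X+.04*Z,max_speed=.1); r.dwell(.5); t("back")
r.move_straight(FACE-.17*X+.15*Z,max_speed=.2)
r.move_ptp([.42,-.15,.25],O); t("away")
s=snap("top","top9"); v=snap("side","side9")
cv2.imwrite("pics/fin.png",np.hstack([crop(s,(325,160),80,110,5),crop(v,(265,225),80,110,5)]))
for n,a,b in (("top","top1","top9"),("side","side1","side9")):
    A0=np.load(f"pics/{a}.npz")["pixels"].astype(int);B0=np.load(f"pics/{b}.npz")["pixels"].astype(int)
    for nm,P,h in (("bottle",(.676,.111,.05),14),("shell",(.528,-.281,.02),11),("tall",(.537,.28,.1),18)):
        q=w2p(s if n=="top" else v,P)[0].astype(int); print(n,nm,q,np.abs(A0-B0)[q[1]-h:q[1]+h,q[0]-h:q[0]+h].mean().round(2))
```

```text
front 20.27 [0.4463 0.0281 0.0408] [ 0.2  0.7 -0.5]
True
pressed 22.42 [0.6144 0.0061 0.0397] [-10.   -1.7  13.6]
held 22.62 [0.6144 0.0061 0.0397] [-8.5 -1.6 11.8]
back 24.02 [0.5401 0.0165 0.04  ] [-1.2  0.1  0.4]
away 25.71 [ 0.4202 -0.149   0.2492] [1.2 1.  0.1]
top bottle [289 138] 0.73
top shell [420 192] 1.85
top tall [226 182] 0.86
side bottle [250 229] 3.7
side shell [310 164] 6.02
side tall [299 261] 3.57
```

View pics/fin.png

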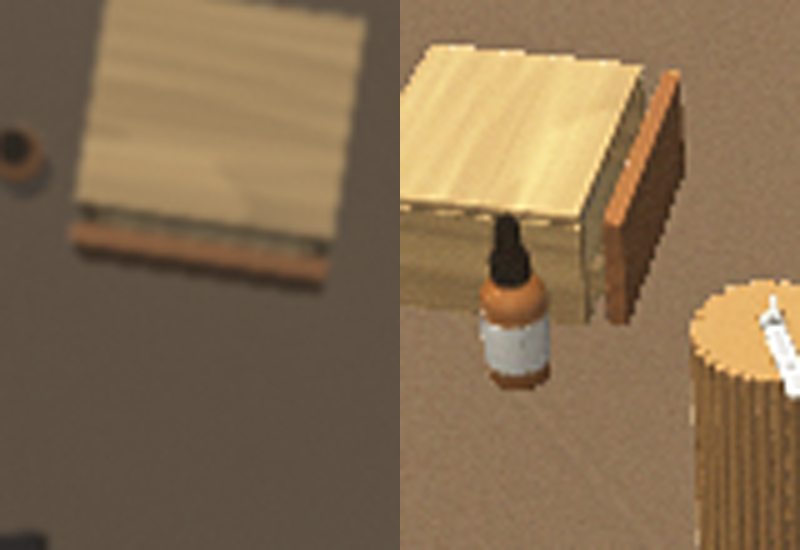

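The front is back in its original latched position and has stayed there for over a second. The bottle and both candles have not moved.

```bash
python3 -c "
from rig import r
print(r.sign_off())"
```

```text
the job is handed in; nothing more can be done
None
```

The template is seated flat over both pins, the drawer is latched shut, the bottle and both candles look unmoved in the camera images, and the job is handed in after about 26 s of robot time.

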